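# Drop a keyed drill bush into a boring jig

## Robot

A 6-joint arm with a two-finger parallel gripper is mounted at the origin on the work surface. World frame = base frame: x ahead of the robot, y to its left, z up, the work surface at z = 0. Lengths are in mm, angles in rad, forces in N, time in s.
With the tool pointing down it reaches from about 400 to 925 mm from the base axis. Payload 3.4 kg.
Tool frame: the origin (TCP) lies at the very end of the fingers, on their centre line; the grasp point (between the pads) lies r.grip_point_offset behind it (r.grip_point_offset is the distance from the TCP to the grasp point, in mm); z points along the fingers, y is the direction in which the jaws open and shut (so a half turn about z gives the same grasp; the last joint's range is limited). The gripper opens to 85 mm and grips with 20 to 120 N. Pads are 22 mm wide; open, the fingers measure 114 mm over their backs; the gripper's body (76 mm by 85 mm) begins 54 mm behind the grasp point. The pads swing forward as they close: fully open they stand 13 mm farther back than shut.
Start: joints at [-1.254, 0.307, 1.506, -0, 1.328, -0.073], TCP at [219.011, -531.663, 231.305] pointing down, gripper open.
Joint ranges: [-3.12, 3.12], [-1.05, 2.28], [0.14, 2.33], [-1.42, 4.57], [0.1, 2.73], [-2.68, 2.68]. Speed limits (rad/s): [2.57, 2.57, 3.14, 3.14, 3.14, 3.14].

## Interface

Orientations are given as a rotation vector (axis times angle).
In Python, from bench import telemetry, eyes, ticket, r gives the robot as it stands.
- The arm moves only by the shell command python3 -m crank 'ROWS' [FORCE]. ROWS is JSON, a list of rows, each a list of 7 numbers: the shift along the tool's x, y, z in mm, then the turn, a rotation vector about the tool's x, y, z in degrees, then the closure, from 0 (fully open) to 1 (shut). A call has 1 to 10 rows; each row shifts and turns the pose as measured when the row begins, along the tool's axes as they then stand; what a row does not reach is not made up. A row lasts 1/10 s, in which the tool goes at most 50 mm and 8.59 degrees, less where a joint would pass 70% of its speed; a pose out of reach is approached as far as the arm can. A call is refused whole if a number of a shift passes 50 or a number of a turn 8.59, either way. A call with a gripper value outside its range is refused whole. The fingers move at their own pace and stop on an object; FORCE is the grip in N (left out, the last holds). Time passes only in rows, so rows that do not move let the fingers close. It gives the time, the measured TCP pose, the force and the opening at its end, in the units of the state.
- telemetry.get_state(): the state, without advancing time (a new reading comes with each control period).
- eyes.read_camera(name): name is "scene" or "side" or "wrist"; returns the picture (384x512x3 uint8, blue, green, red); there is no depth.
- eyes.camera_info(name): a dict with "fovy" (degrees; the focal length in pixels is half the picture's height over the tangent of half this angle, whatever the lens; pixels are square), "cx", "cy" (the principal point, pixels), "xyz" and "orientation" of the camera in the world. Camera axes: x right, y down, z forward; pixel columns grow to the right and rows downward; lengths in mm; the calibration is good to about 2 mm. A picture is of the moment at which its call begins: read the wrist's pose just before it. camera_info takes no time and is no camera call; for the wrist camera it gives the pose at the moment of the call.
- ticket.finish_job(): hands the job in, once; it reports no verdict.
The state is a dict: "t": time; "joint_positions": joint angles; "qvel": joint speeds; "joint_efforts": joint torques, N m; "tcp_pos": TCP position; "eef_rot": TCP orientation; "contact_force": force on the tool from outside, world axes, zero at the start; "torque": the same for the moment, N m; "grip_width": finger opening in mm.
Only numpy, scipy, OpenCV 4.12 (cv2) and the standard library are available. Lean on these libraries where they do the work, as an engineer would, in place of code of your own. Each camera call takes 0.05 s, during which the arm holds its last target.

## Task

Fit the brass drill bush into the boring jig on the pine board. First rest it upright on the jig with its nose in the hole and its two lugs lying on the blue plate, well off the two notches; then, with light pressure, turn it until the lugs drop into the notches and the bush is fully home. Leave it upright and released, and leave the black and the red bush where they stand.

Things in the scene. Friction and masses are not known exactly. Their poses are not given: they have to be found in the camera images.
- brass_bush_collar (a point): Brass drill bush, 72 mm tall, 0.2 kg, upright. Upward: steel nose 10 mm long, tapering from 40 to 30 mm across at the foot; flat bar 92 x 18 x 12 mm (underside 10 mm above the foot), its ends sticking out as two lugs; round brass collar 40 mm across, 50 mm tall, for gripping. Point: on the axis, half-way up the collar, 50 mm above the foot. z up, x along the bar; a half turn looks the same.
- jig_seat (a point): Keyed seat of the fixed boring jig: blue plate, top 54 mm above the bench. Point: centre of its 50 mm hole (26 mm deep), at the plate's top. z up. Two notches along x form a slot 102 x 32 mm with a yellow floor 12 mm down. Collar point above this point: 40 mm with lugs on the plate, 28 mm home (bar flush). Bar drops in within about 8 degrees of x, rests at 20 or more. Max press 60 N.
- black_bush_collar (a point): Black drill bush: same shape and size as the brass one, but its collar is black plastic. Not wanted; leave it standing. Point: on its axis, half-way up the collar, 50 mm above the foot. z up, x along the bar.
- red_bush_collar (a point): Red drill bush: same shape and size as the brass one, but its collar is red plastic. Not wanted; leave it standing. Point: on its axis, half-way up the collar, 50 mm above the foot. z up, x along the bar.
Not all that is in view belongs to the job. What is shaped like the part that bears brass_bush_collar but turquoise is not meant.

How it is judged (in metres and radians):
On the way:
1. the brass bush rests on the jig, upright, nose in the hole, its lugs on the blue plate at least 12 degrees off the slot (z of brass_bush_collar in the frame of jig_seat between 0.036 and 0.045 m and horizontal distance between brass_bush_collar and jig_seat below 0.012 m and angle between the x axis of brass_bush_collar and the x axis of jig_seat, either way round above 0.21 rad and angle between brass_bush_collar's own z axis and vertical below 0.17 rad and contact force between brass_bush and jig above 0.5 N), for 0.1 s.
At the end, for the whole second after the job is handed in: The brass bush is home in the jig: collar point 28 mm (within 4 mm) above the seat point and within 10 mm of its axis, bar within 15 degrees of the slot either way round, upright within 5.7 degrees, released and at rest (z of brass_bush_collar in the frame of jig_seat between 0.024 and 0.032 m and horizontal distance between brass_bush_collar and jig_seat below 0.01 m and angle between the x axis of brass_bush_collar and the x axis of jig_seat, either way round below 0.26 rad and angle between brass_bush_collar's own z axis and vertical below 0.1 rad and linear speed of brass_bush below 0.02 m/s); the robot touches nothing.
It fails at once if the black bush is moved by more than 30 mm (distance of black_bush_collar from where it was at the start of the episode above 0.03 m).
It fails at once if the red bush is moved by more than 30 mm (distance of red_bush_collar from where it was at the start of the episode above 0.03 m).
It fails at once if the brass bush is pressed on the jig with more than 60 N (contact force between brass_bush and jig above 60 N).
It also fails if it takes over 35 s, if anything falls off the work surface, if the arm or the gripper's body presses on something with over 40 N, if the wrist force passes 120 N, or if a joint passes its speed limit or range.

## Working session

There is one attempt and no reset: what is moved stays moved. The work goes in short steps, Python scripts to look and compute and a shell command to move; the robot and the scene stay as the last step left them, time stands still between calls to the robot, and variables do not carry over. Pictures are saved under pics/ and viewed, and the job is handed in when it is done.

```bash
ls; mkdir -p pics
python3 - <<'E'
from bench import telemetry, eyes, ticket, r
import cv2
print(telemetry.get_state(), r.grip_point_offset)
for n in ("scene","side","wrist"):
    print(n, eyes.camera_info(n)); cv2.imwrite(f"pics/{n}0.png", eyes.read_camera(n))
E
```

```text
pics
{'t': 0.0, 'joint_positions': array([-1.25348310e+00,  3.07581725e-01,  1.50766604e+00, -3.05218911e-05,
        1.32838563e+00, -7.34757388e-02]), 'qvel': array([-0.00018983, -0.00056381, -0.00039686, -0.00169441,  0.00044226,
       -0.0002199 ]), 'joint_efforts': array([-7.97421376e-05, -4.57556677e+01, -2.51913875e+01, -9.84915914e-05,
        1.33836127e-02,  1.29173165e-05]), 'tcp_pos': array([ 218.79222185, -531.00160626,  230.3788045 ]), 'eef_rot': array([-3.07982598e+00, -6.09570036e-01,  4.35759353e-04]), 'contact_force': array([ 0.42379658, -0.47956915, -0.46167034]), 'torque': array([-0.02958658,  0.01913315, -0.00531823]), 'grip_width': 85.23630532876041} 18.700000000000003
scene {'fovy': 50.23035039911252, 'cx': 254.93560376850033, 'cy': 190.49525501870897, 'xyz': array([ 915.92112814, -170.65393557,  765.32456156]), 'orientation': array([-2.15703023, -1.51895268,  0.45081568])}
side {'fovy': 50.32962845306069, 'cx': 256.1718110537401, 'cy': 182.43341139813379, 'xyz': array([312.21303873, 573.7565473 , 431.51545711]), 'orientation': array([-0.45794576,  2.55601606, -1.48743735])}
wrist {'fovy': 70.26201587652803, 'cx': 253.82398442447112, 'cy': 195.6152530385696, 'xyz': array([ 291.70033325, -500.87776023,  373.67028873]), 'orientation': array([ 2.38866916, -1.59904095, -0.25245767])}
```

View pics/scene0.png

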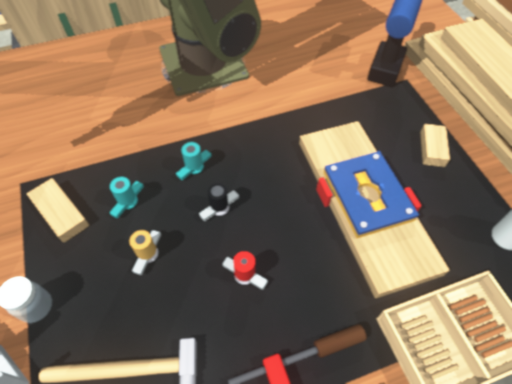

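View pics/side0.png

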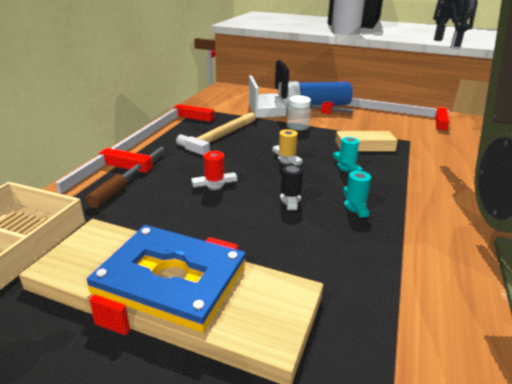

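View pics/wrist0.png

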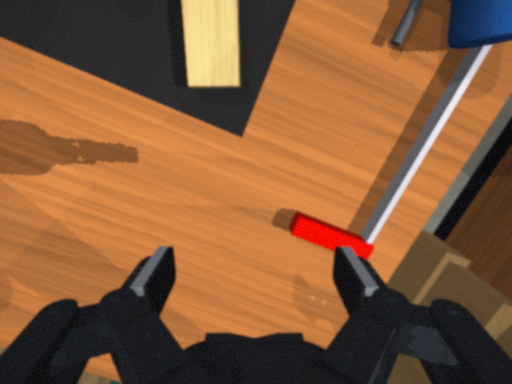

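```bash
cat > h.py <<'E'
import numpy as np, cv2
from scipy.spatial.transform import Rotation as R
def ray(info,px,H=384):
    f=H/2/np.tan(np.radians(info['fovy']/2))
    d=np.array([(px[0]-info['cx'])/f,(px[1]-info['cy'])/f,1.])
    return np.array(info['xyz']),R.from_rotvec(info['orientation']).apply(d/np.linalg.norm(d))
def onplane(info,px,z):
    o,d=ray(info,px); return o+d*(z-o[2])/d[2]
def tri(i1,p1,i2,p2):
    o1,d1=ray(i1,p1);o2,d2=ray(i2,p2)
    t=np.linalg.lstsq(np.c_[d1,-d2],o2-o1,rcond=None)[0]
    a,b=o1+t[0]*d1,o2+t[1]*d2
    return (a+b)/2,np.linalg.norm(a-b)
def proj(info,P):
    f=192/np.tan(np.radians(info['fovy']/2))
    c=R.from_rotvec(info['orientation']).inv().apply(np.asarray(P,float)-info['xyz'])
    return c[0]/c[2]*f+info['cx'],c[1]/c[2]*f+info['cy']
def mask(im,lo,hi):
    return cv2.inRange(cv2.cvtColor(im,cv2.COLOR_BGR2HSV),lo,hi)
def blobs(m,amin=20):
    n,l,s,c=cv2.connectedComponentsWithStats(m)
    return [(tuple(c[i].round(1)),tuple(s[i])) for i in range(1,n) if s[i][4]>=amin],l
E
python3 - <<'E'
import cv2
s=cv2.imread('pics/scene0.png');d=cv2.imread('pics/side0.png')
a=cv2.resize(s[170:300,100:290],None,fx=4,fy=4,interpolation=cv2.INTER_CUBIC)
b=cv2.resize(s[110:300,290:460],None,fx=3,fy=3,interpolation=cv2.INTER_CUBIC)
cv2.imwrite('pics/c1.png',a);cv2.imwrite('pics/c2.png',b)
cv2.imwrite('pics/c3.png',cv2.resize(d[110:230,170:320],None,fx=5,fy=5,interpolation=cv2.INTER_CUBIC))
from h import *
for n,im in(('scene',s),('side',d)):
  print(n,'yel',blobs(mask(im,(15,110,100),(32,255,255)),40)[0]);print('blue',blobs(mask(im,(105,150,60),(120,255,255)),100)[0])
E
```

```text
scene yel [((np.float64(359.0), np.float64(214.5)), (np.int32(323), np.int32(171), np.int32(93), np.int32(68), np.int32(376))), ((np.float64(366.0), np.float64(181.8)), (np.int32(355), np.int32(172), np.int32(26), np.int32(25), np.int32(229))), ((np.float64(377.5), np.float64(204.4)), (np.int32(371), np.int32(198), np.int32(14), np.int32(13), np.int32(113))), ((np.float64(141.9), np.float64(244.6)), (np.int32(129), np.int32(230), np.int32(27), np.int32(29), np.int32(476)))]
blue [((np.float64(404.7), np.float64(7.8)), (np.int32(393), np.int32(0), np.int32(23), np.int32(18), np.int32(284))), ((np.float64(375.9), np.float64(193.9)), (np.int32(336), np.int32(157), np.int32(75), np.int32(69), np.int32(1851)))]
side yel [((np.float64(470.6), np.float64(96.8)), (np.int32(452), np.int32(78), np.int32(37), np.int32(42), np.int32(1084))), ((np.float64(222.6), np.float64(105.1)), (np.int32(215), np.int32(100), np.int32(16), np.int32(11), np.int32(75))), ((np.float64(228.4), np.float64(127.0)), (np.int32(199), np.int32(111), np.int32(56), np.int32(31), np.int32(448))), ((np.float64(372.9), np.f
[... 1021 characters left out ...]
oat64(412.7), np.float64(299.0)), (np.int32(403), np.int32(243), np.int32(18), np.int32(125), np.int32(685))), ((np.float64(437.1), np.float64(309.8)), (np.int32(423), np.int32(244), np.int32(29), np.int32(140), np.int32(1727))), ((np.float64(170.1), np.float64(267.7)), (np.int32(138), np.int32(255), np.int32(65), np.int32(27), np.int32(842))), ((np.float64(418.5), np.float64(265.8)), (np.int32(416), np.int32(258), np.int32(7), np.int32(17), np.int32(51)))]
blue [((np.float64(327.1), np.float64(91.8)), (np.int32(300), np.int32(83), np.int32(52), np.int32(21), np.int32(903))), ((np.float64(168.8), np.float64(272.3)), (np.int32(88), np.int32(225), np.int32(157), np.int32(98), np.int32(7379)))]
```

View pics/c1.png

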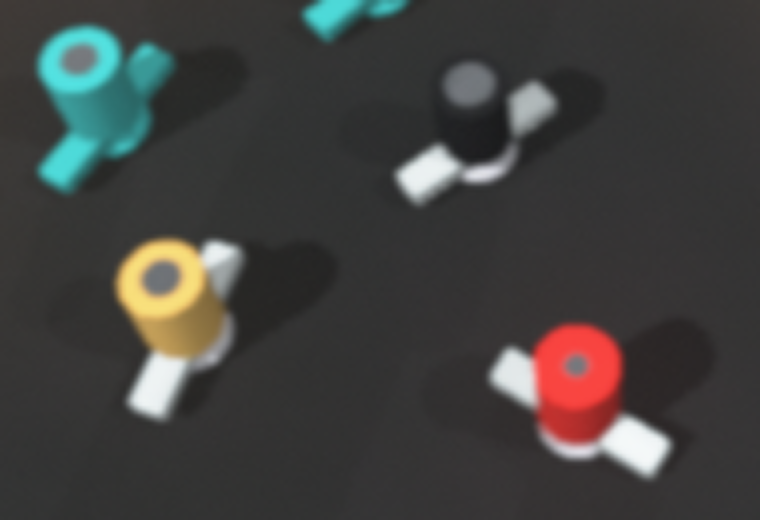

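View pics/c2.png

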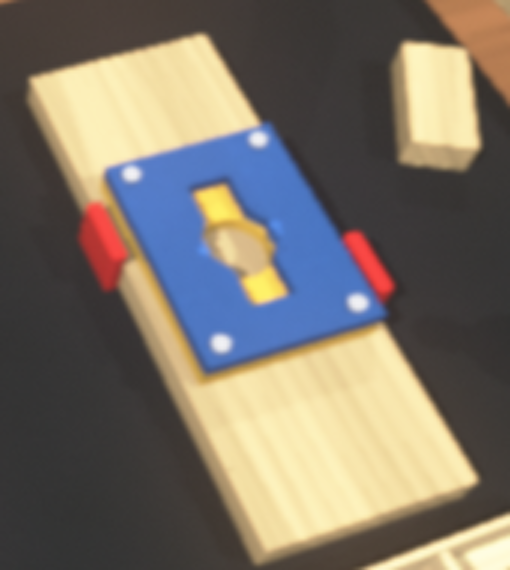

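View pics/c3.png

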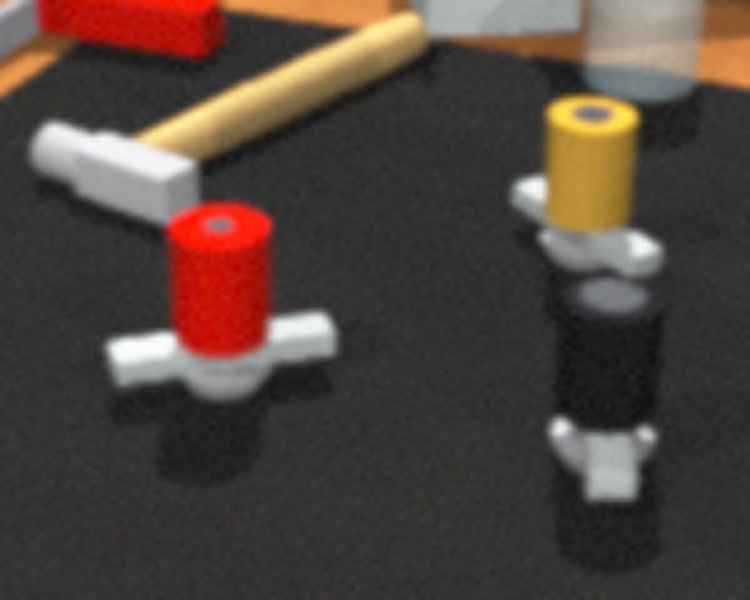

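```bash
cat > m1.py <<'E'
from h import *
from bench import eyes
S=eyes.camera_info('scene');D=eyes.camera_info('side')
def c1(x,y):return x/4+99.6,y/4+169.6
def c2(x,y):return x/3+289.7,y/3+109.7
def c3(x,y):return x/5+169.6,y/5+109.6
print('brass top',onplane(S,c1(161,277),72),onplane(D,c3(592,113),72),tri(S,c1(161,277),D,c3(592,113)))
print('collar centroid',tri(S,(141.9,244.6),D,(287.5,142)))
e1=onplane(S,c1(147,405),22);e2=onplane(S,c1(222,247),22)
print('lugs',e1,e2,(e1+e2)/2,np.linalg.norm(e1-e2),np.degrees(np.arctan2(*(e2-e1)[1::-1])))
sc=[onplane(S,c2(*p),54) for p in[(131,174),(258,139),(357,302),(221,343)]]
for p in sc: print(p)
print('mean',np.mean(sc,0)); 
for a,b in((0,1),(1,2),(2,3),(3,0)):
  v=sc[b]-sc[a];print(np.linalg.norm(v),np.degrees(np.arctan2(v[1],v[0])))
# side screws
d=[onplane(D,p,54) for p in[(145.5,230.5),(235,255),(199,304),(97.5,277)]]
print('side mean',np.mean(d,0),*d)
# slot ends at plate top in scene
a=onplane(S,c2(210,187),54);b=onplane(S,c2(268,300),54)
print('slot',a,b,(a+b)/2,np.linalg.norm(a-b),np.degrees(np.arctan2(*(b-a)[1::-1])))
for n,p in(('black',c1(470,85)),('red',c1(577,366))):print(n,onplane(S,p,72))
E
python3 m1.py
python3 -c "
import cv2
d=cv2.imread('pics/side0.png')
cv2.imwrite('pics/c4.png',cv2.resize(d[215:335,80:255],None,fx=4,fy=4,interpolation=cv2.INTER_CUBIC))"
```

```text
brass top [ 522.33854895 -260.92443215   72.        ] [ 522.52614484 -262.00378343   72.        ] (array([ 522.38787642, -260.94651585,   72.3575079 ]), np.float64(0.29262548973234437))
collar centroid (array([ 522.1683232 , -262.66304941,   47.68165413]), np.float64(0.2962984198187637))
lugs [ 559.14830246 -286.8498406    22.        ] [ 487.68028337 -235.00839454   22.        ] [ 523.41429292 -260.92911757   22.        ] 88.29050504959393 144.04363303696033
[484.66356467 159.96050873  54.        ]
[487.37124559 260.58845664  54.        ]
[631.2772609  256.05697293  54.        ]
[628.29686516 156.08585001  54.        ]
mean [557.90223408 208.17294708  54.        ]
100.66437024493439 88.45866613574735
143.97734400523578 -1.8036016531918333
100.0155396817285 -91.70762844363892
143.68555247991247 178.45476109030938
side mean [558.5583874  206.60889065  54.        ] [630.71742446 152.16848205  54.        ] [482.16290164 156.02867067  54.        ] [488.58876698 256.62590534  54.        ] [632.76445649 261.61250453  54.        ]
slot [513.91477528 207.72031556  54.        ] [609.8675836  200.94681828  54.        ] [561.89117944 204.33356692  54.        ] 96.19158845985697 -4.037923254422502
black [468.66263917 -93.70669692  72.        ]
red [630.35688196 -91.8600955   72.        ]
```

View pics/c4.png

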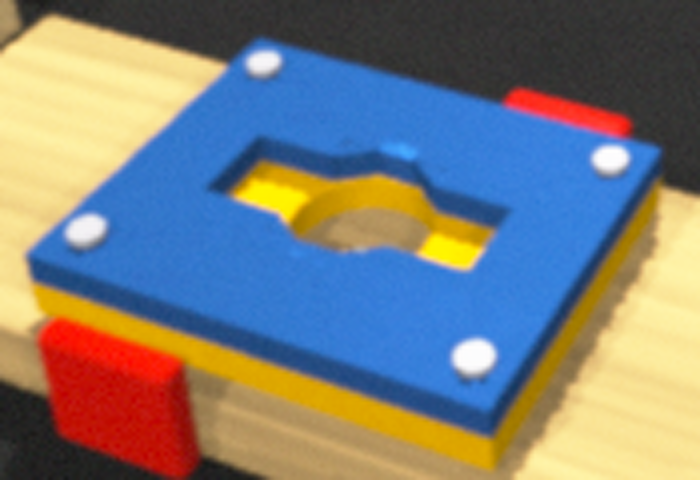

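```bash
cat > go.py <<'E'
import sys
from h import *
from bench import telemetry
def rep(target,yaw=None):
    s=telemetry.get_state();M=R.from_rotvec(s['eef_rot'])
    d=M.inv().apply(np.array(target)-s['tcp_pos'])
    x=M.apply([1,0,0]);z=M.apply([0,0,1])
    print('t',s['t'],'tcp',s['tcp_pos'].round(1),'F',s['contact_force'].round(1),'w',round(s['grip_width'],1),'yaw',np.degrees(np.arctan2(x[1],x[0])).round(2),'z',z.round(4),'q',s['joint_positions'].round(2))
    print('tool delta',d.round(1))
    # turn needed to get vertical with yaw
    if yaw is None: yaw=np.degrees(np.arctan2(x[1],x[0]))
    y=np.radians(yaw);T=R.from_matrix(np.array([[np.cos(y),np.sin(y),0],[np.sin(y),-np.cos(y),0],[0,0,-1]]).T)
    print('turn',np.degrees((M.inv()*T).as_rotvec()).round(2))
if __name__=='__main__':
    a=list(map(float,sys.argv[1:])); rep(a[:3],a[3] if len(a)>3 else None)
E
python3 go.py 522.4 -261.5 180
python3 - <<'E'
from m1 import *
def c4(x,y):return x/4+79.6,y/4+214.6
for p in[(262,137),(212,190),(512,210),(472,270)]:print(onplane(D,c4(*p),54))
E
```

```text
t 0.15 tcp [ 218.8 -531.2  230.6] F [ 0.2 -0.6  0.8] w 85.3 yaw 22.39 z [-5.0e-04  1.5e-03 -1.0e+00] q [-1.25  0.31  1.51 -0.    1.33 -0.07]
tool delta [ 383.4 -133.6   50.8]
turn [-0.09 -0.01  0.  ]
brass top [ 522.33854895 -260.92443215   72.        ] [ 522.52614484 -262.00378343   72.        ] (array([ 522.38787642, -260.94651585,   72.3575079 ]), np.float64(0.29262548973234437))
collar centroid (array([ 522.1683232 , -262.66304941,   47.68165413]), np.float64(0.2962984198187637))
lugs [ 559.14830246 -286.8498406    22.        ] [ 487.68028337 -235.00839454   22.        ] [ 523.41429292 -260.92911757   22.        ] 88.29050504959393 144.04363303696033
[484.66356467 159.96050873  54.        ]
[487.37124559 260.58845664  54.        ]
[631.2772609  256.05697293  54.        ]
[628.29686516 156.08585001  54.        ]
mean [557.90223408 208.17294708  54.        ]
100.66437024493439 88.45866613574735
143.97734400523578 -1.8036016531918333
100.0155396817285 -91.70762844363892
143.68555247991247 178.45476109030938
side mean [558.5583874  206.60889065  54.        ] [630.71742446 152.16848205  54.        ] [482.16290164 156.02867067  54.        ] [488.58876698 256.62590534  54.        ] [632.76445649 261.61250453  54.        ]
slot [513.91477528 207.72031556  54.        ] [609.8675836  200.94681828  54.        ] [561.89117944 204.33356692  54.        ] 96.19158845985697 -4.037923254422502
black [468.66263917 -93.70669692  72.        ]
red [630.35688196 -91.8600955   72.        ]
[607.1314076  189.96006578  54.        ]
[607.26644225 220.50471419  54.        ]
[507.34924062 192.82054374  54.        ]
[507.06615007 223.46862338  54.        ]
```

```bash
python3 -m crank '[[40,-14,5,0,0,0,0],[40,-14,5,0,0,0,0],[40,-14,5,0,0,0,0],[40,-14,5,0,0,0,0],[40,-14,5,0,0,0,0],[40,-14,5,0,0,0,0],[40,-14,5,0,0,0,0],[40,-14,5,0,0,0,0],[40,-14,5,0,0,0,0]]' 60; python3 go.py 522.4 -261.5 150
```

```text
t: 1.05
tcp_pos: [509.6, -274.7, 181.5]
eef_rot: [-3.085, -0.592, 0.005]
contact_force: [1.0, -0.7, 0.3]
grip_width: 85.5
t 1.05 tcp [ 509.6 -274.7  181.5] F [ 1.  -0.7  0.3] w 85.5 yaw 21.71 z [-3.3e-03 -5.0e-04 -1.0e+00] q [-0.57  0.36  1.57 -0.    1.22  0.63]
tool delta [16.9 -7.6 31.4]
turn [-0.04  0.19 -0.  ]
```

```bash
python3 -m crank '[[17,-7.5,30,0,0,0,0],[0,0,0,0,0,0,0]]'; python3 go.py 522.4 -261.5 32;python3 - <<'E'
from h import *
from bench import eyes
W=eyes.camera_info('wrist');im=eyes.read_camera('wrist');cv2.imwrite('pics/w1.png',im)
print(W); print(proj(W,(522.4,-261.5,72)))
for b in blobs(mask(im,(15,110,100),(32,255,255)),100)[0]:print(b)
cv2.imwrite('pics/s1.png',eyes.read_camera('scene'))
E
```

```text
t: 1.25
tcp_pos: [527.0, -256.6, 149.9]
eef_rot: [-3.082, -0.601, 0.002]
contact_force: [-2.2, -0.2, -0.1]
grip_width: 85.3
t 1.25 tcp [ 527.  -256.6  149.9] F [-2.2 -0.2 -0.1] w 85.3 yaw 22.06 z [-1.8e-03  9.0e-04 -1.0e+00] q [-0.53  0.39  1.59 -0.    1.16  0.66]
tool delta [ -5.9   3.  117.9]
turn [-0.09  0.07 -0.  ]
{'fovy': 70.26201587652803, 'cx': 253.82398442447112, 'cy': 195.6152530385696, 'xyz': array([ 600.16297466, -226.734166  ,  293.01064328]), 'orientation': array([ 2.38314903, -1.60542501, -0.25421275])}
(np.float64(257.7796813948552), np.float64(210.98460347107118))
((np.float64(446.1), np.float64(59.1)), (np.int32(382), np.int32(0), np.int32(130), np.int32(131), np.int32(2179)))
((np.float64(257.6), np.float64(203.9)), (np.int32(235), np.int32(176), np.int32(47), np.int32(57), np.int32(1732)))
((np.float64(444.8), np.float64(290.4)), (np.int32(412), np.int32(267), np.int32(69), np.int32(43), np.int32(1184)))
((np.float64(318.3), np.float64(307.5)), (np.int32(299), np.int32(294), np.int32(49), np.int32(56), np.int32(657)))
((np.float64(14.5), np.float64(315.6)), (np.int32(0), np.int32(308), np.int32(32), np.int32(17), np.int32(244)))
((np.float64(5.8), np.float64(337.0)), (np.int32(0), np.int32(328), np.int32(17), np.int32(23), np.int32(225)))
((np.float64(99.4), np.float64(373.1)), (np.int32(80), np.int32(358), np.int32(41), np.int32(26), np.int32(695)))
```

View pics/w1.png

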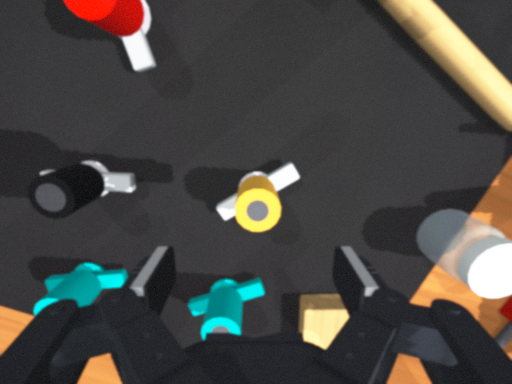

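Brass top hole sits at (258,210) in the wrist view, predicted (258,211): the estimate agrees. Descending.

```bash
python3 -m crank '[[-6,3,5,0,0,0,0],[0,0,28,0,0,0,0],[0,0,28,0,0,0,0],[0,0,28,0,0,0,0]]'; python3 go.py 522.4 -261.5 32
```

```text
t: 1.75
tcp_pos: [526.1, -275.4, 71.5]
eef_rot: [3.067, 0.587, 0.024]
contact_force: [0.7, -0.1, -0.3]
grip_width: 85.1
t 1.75 tcp [ 526.1 -275.4   71.5] F [ 0.7 -0.1 -0.3] w 85.1 yaw 21.67 z [ 0.0185 -0.0159 -0.9997] q [-0.55  0.48  1.68 -0.    0.95  0.64]
tool delta [  1.2 -15.2  39.2]
turn [ 1.24 -0.65 -0.01]
```

```bash
python3 -m crank '[[1,-15,0,1.2,-0.6,0,0],[0,0,0,0,0,0,0]]'; python3 go.py 522.4 -261.5 32
```

```text
t: 1.95
tcp_pos: [517.0, -262.2, 69.6]
eef_rot: [-3.083, -0.582, 0.008]
contact_force: [-0.2, -0.0, -0.2]
grip_width: 85.3
t 1.95 tcp [ 517.  -262.2   69.6] F [-0.2 -0.  -0.2] w 85.3 yaw 21.37 z [-0.0056  0.0034 -1.    ] q [-0.54  0.48  1.69  0.    0.98  0.66]
tool delta [ 5.5  1.6 37.6]
turn [-0.3   0.23 -0.  ]
```

```bash
python3 -m crank '[[5,1.5,12,0,0,0,0],[0,0,12,0,0,0,0],[0,0,10,0,0,0,0],[0,0,0,0,0,0,0]]'; python3 go.py 522.4 -261.5 32
```

```text
t: 2.35
tcp_pos: [524.7, -264.5, 37.7]
eef_rot: [3.086, 0.581, 0.002]
contact_force: [-1.0, 0.1, -0.2]
grip_width: 85.4
t 2.35 tcp [ 524.7 -264.5   37.7] F [-1.   0.1 -0.2] w 85.4 yaw 21.31 z [ 0.0016 -0.0014 -1.    ] q [-0.54  0.53  1.71 -0.    0.91  0.66]
tool delta [-1.1 -3.6  5.7]
turn [ 0.11 -0.06 -0.  ]
```

```bash
python3 -m crank '[[-1,-3,5,0,0,0,0],[0,0,0,0,0,0,0.2],[0,0,0,0,0,0,0.4],[0,0,0,0,0,0,1],[0,0,0,0,0,0,1],[0,0,0,0,0,0,1]]' 60; python3 go.py 522.4 -261.5 32
```

```text
t: 2.95
tcp_pos: [522.9, -261.6, 32.6]
eef_rot: [3.085, 0.582, 0.002]
contact_force: [-0.5, -0.0, -2.3]
grip_width: 38.5
t 2.95 tcp [ 522.9 -261.6   32.6] F [-0.5 -0.  -2.3] w 38.5 yaw 21.36 z [ 0.0019 -0.0017 -1.    ] q [-0.54  0.53  1.72 -0.    0.89  0.66]
tool delta [-0.4 -0.2  0.6]
turn [ 0.13 -0.07 -0.  ]
```

```bash
python3 -m crank '[[0,0,-15,0,0,0,1],[0,0,-30,0,0,0,1],[0,0,-35,0,0,0,1],[0,0,-35,0,0,0,1],[0,0,-30,0,0,0,1],[0,0,-10,0,0,0,1],[0,0,0,0,0,0,1]]'; python3 go.py 558 207 180 21.4
python3 - <<'E'
from bench import eyes;import cv2
cv2.imwrite('pics/sd2.png',eyes.read_camera('side'));cv2.imwrite('pics/sc2.png',eyes.read_camera('scene'))
E
```

```text
t: 3.65
tcp_pos: [520.2, -260.1, 189.6]
eef_rot: [-3.084, -0.581, 0.008]
contact_force: [0.3, 0.5, -1.7]
grip_width: 38.8
t 3.65 tcp [ 520.2 -260.1  189.6] F [ 0.3  0.5 -1.7] w 38.8 yaw 21.36 z [-0.0053  0.0025 -1.    ] q [-0.54  0.35  1.55 -0.    1.25  0.66]
tool delta [ 205.4 -421.2   10.6]
turn [-0.24  0.23 -0.05]
```

View pics/sd2.png

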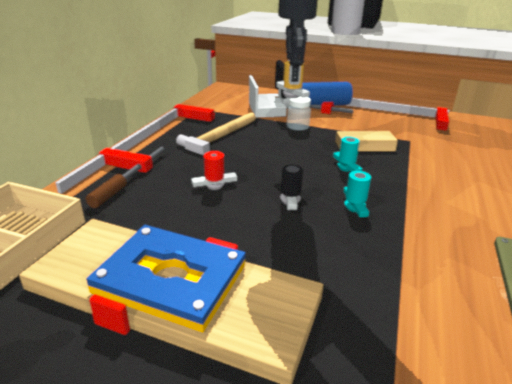

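View pics/sc2.png

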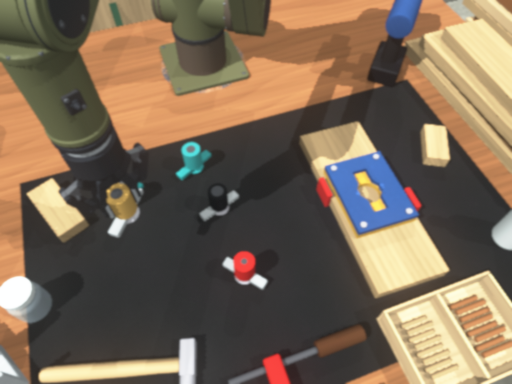

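The bush is held clear of the bench. Moving across to the jig.

```bash
python3 -m crank '[[15,-30,0,0,0,0,1],[19,-39,0,0,0,0,1],[19,-39,0,0,0,0,1],[19,-39,0,0,0,0,1],[19,-39,0,0,0,0,1],[19,-39,0,0,0,0,1],[19,-39,0,0,0,0,1],[19,-39,0,0,0,0,1]]'; python3 go.py 558 207 160 21.4
```

```text
t: 4.55
tcp_pos: [538.9, 82.7, 169.9]
eef_rot: [-3.076, -0.561, 0.057]
contact_force: [0.7, -1.3, -1.9]
grip_width: 38.9
t 4.55 tcp [538.9  82.7 169.9] F [ 0.7 -1.3 -1.9] w 38.9 yaw 20.68 z [-0.0385  0.0072 -0.9992] q [0.07 0.34 1.63 0.01 1.21 1.27]
tool delta [  62.1 -109.3   10.1]
turn [-1.18  1.91 -0.74]
```

```bash
python3 -m crank '[[20,-37,0,-0.6,1,-0.4,1],[20,-37,0,-0.3,0.5,-0.3,1],[15,-25,0,0,0,0,1],[0,0,0,0,0,0,1],[0,0,0,0,0,0,1]]'; python3 go.py 558 207 150 21.4
```

```text
t: 5.05
tcp_pos: [547.5, 204.5, 157.1]
eef_rot: [-3.081, -0.594, 0.043]
contact_force: [0.7, -1.2, -2.0]
grip_width: 38.9
t 5.05 tcp [547.5 204.5 157.1] F [ 0.7 -1.2 -2. ] w 38.9 yaw 21.84 z [-0.0279 -0.0015 -0.9996] q [0.28 0.4  1.57 0.01 1.21 1.47]
tool delta [10.9  1.6  6.8]
turn [-0.51  1.52  0.43]
```

```bash
python3 -m crank '[[10,1.5,0,-0.5,1.5,0.4,1],[0,0,0,0,0,0,1],[0,0,0,0,0,0,1]]'; python3 go.py 558 207 150 21.4
python3 - <<'E'
from bench import eyes;import cv2
a=eyes.read_camera('side');b=eyes.read_camera('scene');w=eyes.read_camera('wrist')
cv2.imwrite('pics/sd3.png',cv2.resize(a[100:340,20:340],None,fx=2.5,fy=2.5,interpolation=2));cv2.imwrite('pics/sc3.png',cv2.resize(b[40:290,220:470],None,fx=2.4,fy=2.4,interpolation=2));cv2.imwrite('pics/w3.png',w)
E
```

```text
t: 5.35
tcp_pos: [556.2, 203.8, 153.5]
eef_rot: [3.086, 0.579, -0.007]
contact_force: [0.3, 0.3, -2.3]
grip_width: 39.0
t 5.35 tcp [556.2 203.8 153.5] F [ 0.3  0.3 -2.3] w 39.0 yaw 21.26 z [-0.0041 -0.0026 -1.    ] q [ 0.28  0.4   1.57 -0.    1.17  1.48]
tool delta [ 2.8 -2.3  3.5]
turn [ 0.05  0.27 -0.14]
```

View pics/sd3.png

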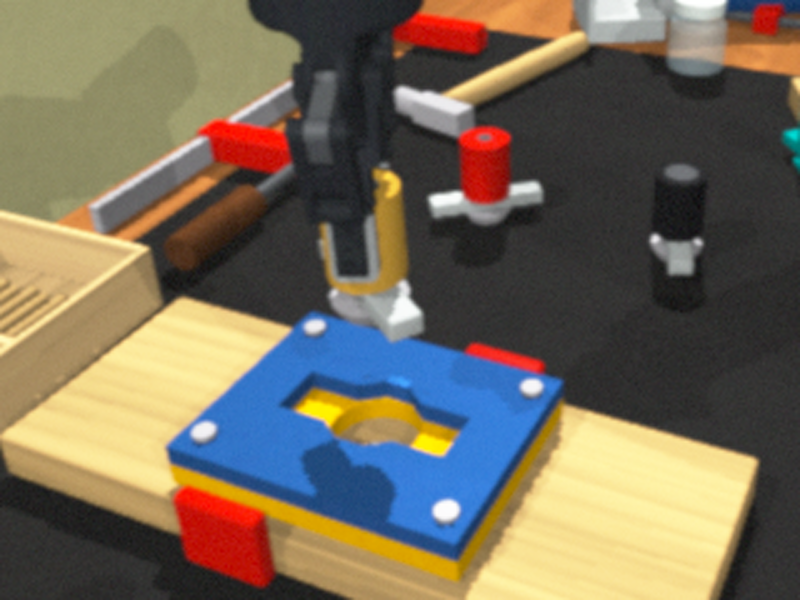

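View pics/sc3.png

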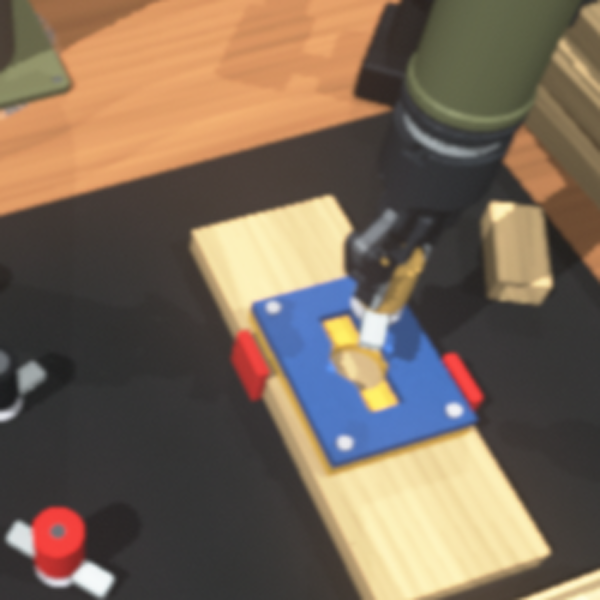

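View pics/w3.png

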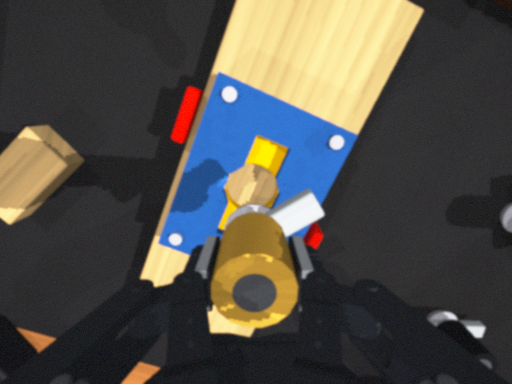

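Run:
```python
from h import *
from bench import eyes,telemetry
W=eyes.camera_info('wrist');s=telemetry.get_state();print(s['tcp_pos'])
z=s['tcp_pos'][2]
print('bush top',onplane(W,(254,292),z+40))
p=onplane(W,(321,208),z-10);q=onplane(W,(310,192),z-10)
m=(p+q)/2;print('lug end',p,q,m, 'yaw', np.degrees(np.arctan2(m[1]-s['tcp_pos'][1],m[0]-s['tcp_pos'][0])),np.linalg.norm((m-s['tcp_pos'])[:2]))
sc=[onplane(W,p,54) for p in[(230,94),(337,142),(175,239)]]
print(*sc);print('seat from diag',(sc[1]+sc[2])/2)
```

```text
[556.64451933 204.18265358 154.14812682]
bush top [557.08958598 204.80230213 194.14812682]
lug end [591.53809483 175.1600923  144.14812682] [598.25742662 185.51438609 144.14812682] [594.89776073 180.3372392  144.14812682] yaw -31.937626897371807 45.07675969257536
[632.97148991 255.68356789  54.        ] [629.79130125 154.51672963  54.        ] [486.85362367 260.98074952  54.        ]
seat from diag [558.32246246 207.74873958  54.        ]
```

```bash
python3 -m crank '[[2,-2,15,0,0.2,0,1],[0,0,15,0,0,0,1],[0,0,15,0,0,0,1],[0,0,6,0,0,0,1],[0,0,0,0,0,0,1]]'; python3 go.py 557.6 206.9 77 21.4
```

```text
t: 6.0
tcp_pos: [560.2, 205.0, 104.6]
eef_rot: [3.088, 0.574, 0.01]
contact_force: [-0.5, 0.0, -2.1]
grip_width: 38.9
t 6.0 tcp [560.2 205.  104.6] F [-0.5  0.  -2.1] w 38.9 yaw 21.06 z [ 6.2e-03  9.0e-04 -1.0e+00] q [ 0.28  0.45  1.63 -0.    1.06  1.48]
tool delta [-1.9 -2.7 27.6]
turn [ 0.08 -0.35 -0.34]
```

```bash
python3 -m crank '[[-2,-2.5,10,0,-0.4,0,1],[0,0,8,0,0,0,1],[0,0,0,0,0,0,1]]'; python3 go.py 557.6 206.9 77 21.4
```

```text
t: 6.3
tcp_pos: [558.5, 206.8, 86.9]
eef_rot: [3.088, 0.573, 0.003]
contact_force: [0.4, 0.4, -1.9]
grip_width: 39.0
t 6.3 tcp [558.5 206.8  86.9] F [ 0.4  0.4 -1.9] w 39.0 yaw 21.02 z [ 1.9e-03 -9.0e-04 -1.0e+00] q [ 0.28  0.47  1.64 -0.    1.02  1.49]
tool delta [-0.8 -0.4  9.9]
turn [ 0.09 -0.08 -0.38]
```

```bash
python3 -m crank '[[-0.8,-0.4,4,0,0,0,1],[0,0,3,0,0,0,1],[0,0,1,0,0,0,1],[0,0,0,0,0,0,1]]'; python3 go.py 557.6 206.9 77 21.4
```

```text
t: 6.7
tcp_pos: [557.9, 207.2, 78.6]
eef_rot: [3.088, 0.573, 0.004]
contact_force: [0.7, 0.2, -2.2]
grip_width: 39.2
t 6.7 tcp [557.9 207.2  78.6] F [ 0.7  0.2 -2.2] w 39.2 yaw 21.04 z [ 2.9e-03 -6.0e-04 -1.0e+00] q [ 0.29  0.48  1.65 -0.    1.    1.49]
tool delta [-0.4  0.2  1.6]
turn [ 0.09 -0.14 -0.36]
```

```bash
python3 -m crank '[[0,0,1.2,0,0,0,1],[0,0,0,0,0,0,1]]';python3 -m crank '[[0,0,1.2,0,0,0,1],[0,0,0,0,0,0,1]]'; python3 go.py 557.6 206.9 77 21.4
```

```text
t: 6.9
tcp_pos: [558.2, 207.3, 77.6]
eef_rot: [3.088, 0.573, 0.005]
contact_force: [-1.2, -0.8, -2.7]
grip_width: 38.8
t: 7.1
tcp_pos: [558.6, 207.4, 76.8]
eef_rot: [3.088, 0.573, 0.007]
contact_force: [0.2, 0.1, -1.7]
grip_width: 38.8
t 7.1 tcp [558.6 207.4  76.8] F [ 0.2  0.1 -1.7] w 38.8 yaw 21.04 z [ 4.5e-03 -2.0e-04 -1.0e+00] q [ 0.29  0.48  1.66 -0.    1.    1.49]
tool delta [-1.1  0.1 -0.2]
turn [ 0.11 -0.23 -0.36]
```

```bash
for i in 1; do python3 -m crank '[[-0.5,0,1,0,-0.2,0,1],[0,0,0,0,0,0,1]]';python3 -m crank '[[0,0,1,0,0,0,1],[0,0,0,0,0,0,1]]'; done; python3 go.py 557.6 206.9 77 21.4
```

```text
t: 7.3
tcp_pos: [558.8, 207.5, 76.8]
eef_rot: [3.087, 0.573, 0.004]
contact_force: [-0.6, 0.4, -2.2]
grip_width: 39.0
t: 7.5
tcp_pos: [558.9, 207.5, 76.7]
eef_rot: [3.087, 0.573, 0.005]
contact_force: [0.5, -1.0, -1.2]
grip_width: 38.7
t 7.5 tcp [558.9 207.5  76.7] F [ 0.5 -1.  -1.2] w 38.7 yaw 21.04 z [ 3.5e-03 -9.0e-04 -1.0e+00] q [ 0.29  0.48  1.65 -0.    1.    1.49]
tool delta [-1.5  0.1 -0.3]
turn [ 0.12 -0.17 -0.36]
```

```bash
python3 -m crank '[[-1,0,4,0,0,0,1],[0,0,4,0,0,0,1]]'; python3 go.py 557.6 206.9 77 21.4;  python3 - <<'E'
from bench import eyes;import cv2
a=eyes.read_camera('side');b=eyes.read_camera('scene')
cv2.imwrite('pics/sd4.png',cv2.resize(a[140:340,60:300],None,fx=3,fy=3,interpolation=2));cv2.imwrite('pics/sc4.png',cv2.resize(b[100:250,300:450],None,fx=4,fy=4,interpolation=2))
E
```

```text
t: 7.7
tcp_pos: [559.2, 207.8, 76.4]
eef_rot: [3.087, 0.574, 0.013]
contact_force: [-10.6, -2.1, 32.1]
grip_width: 39.0
t 7.7 tcp [559.2 207.8  76.4] F [-10.6  -2.1  32.1] w 39.0 yaw 21.07 z [ 8.2e-03  3.0e-04 -1.0e+00] q [ 0.29  0.48  1.66 -0.    0.99  1.49]
tool delta [-1.8  0.3 -0.7]
turn [ 0.15 -0.44 -0.33]
```

View pics/sd4.png

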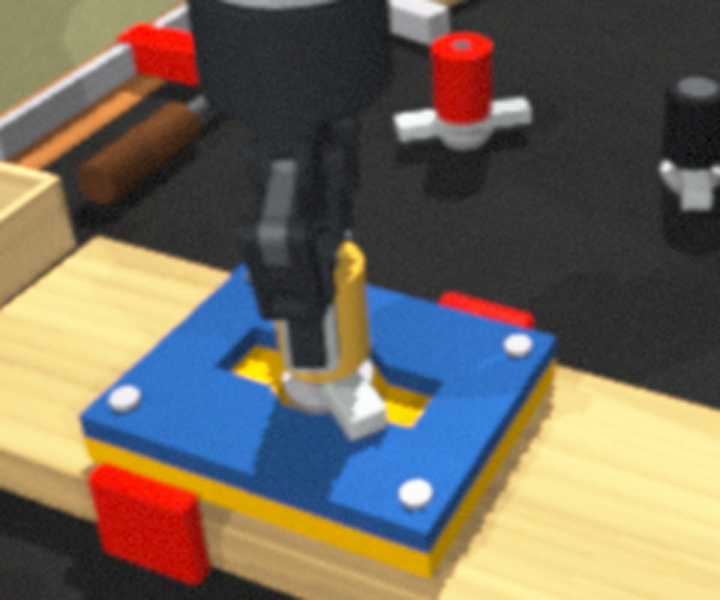

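View pics/sc4.png

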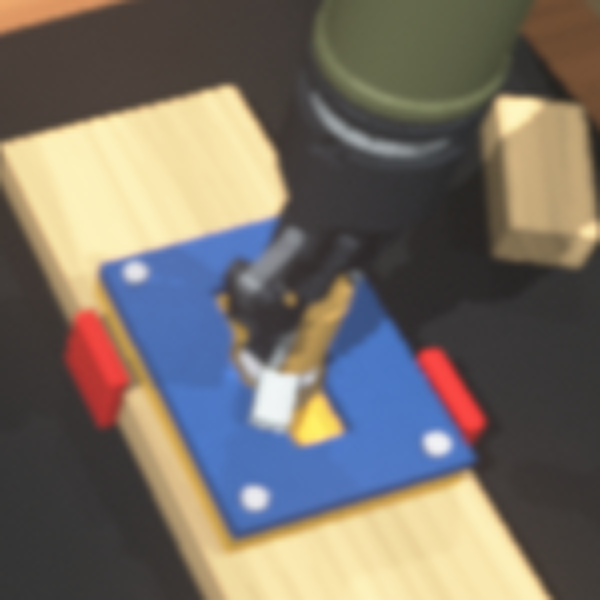

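Nose is in the hole, and the lugs lie on the plate about 32° off the slot (near lug at (355,410) in the side crop). The reading is 32 N, so I'll ease off and hold lightly before turning.

```bash
python3 -m crank '[[-1,0,0,0,-0.4,0,1],[0,0,1,0,0,0,1],[0,0,1,0,0,0,1]]'; python3 go.py 558 207.3 77 53
```

```text
t: 8.1
tcp_pos: [558.6, 207.5, 76.5]
eef_rot: [3.086, 0.574, 0.007]
contact_force: [-3.4, -0.3, 9.8]
grip_width: 38.7
t 8.1 tcp [558.6 207.5  76.5] F [-3.4 -0.3  9.8] w 38.7 yaw 21.08 z [ 0.0049 -0.0013 -1.    ] q [ 0.29  0.48  1.66 -0.    1.    1.49]
tool delta [-0.7 -0.  -0.5]
turn [  0.23  -0.18 -31.92]
```

```bash
python3 -m crank '[[-0.5,0,1.5,0,0,-5,1],[0,0,1.5,0,0,-5,1]]'; python3 go.py 558 207.3 77 53
```

```text
t: 8.3
tcp_pos: [560.1, 207.9, 76.4]
eef_rot: [3.023, 0.847, 0.014]
contact_force: [-3.4, -0.9, 14.6]
grip_width: 38.9
t 8.3 tcp [560.1 207.9  76.4] F [-3.4 -0.9 14.6] w 38.9 yaw 31.29 z [ 9.e-03  2.e-04 -1.e+00] q [ 0.29  0.48  1.66 -0.    0.99  1.31]
tool delta [-2.1 -0.5 -0.6]
turn [  0.34  -0.39 -21.71]
```

```bash
python3 -m crank '[[-2,-0.5,1.5,0,-0.3,-5,1],[-0.5,0,1.5,0,0,-5,1]]'; python3 go.py 558 207.3 77 53
```

```text
t: 8.5
tcp_pos: [560.9, 208.3, 76.4]
eef_rot: [2.933, 1.115, 0.016]
contact_force: [-2.6, -1.2, 13.0]
grip_width: 38.8
t 8.5 tcp [560.9 208.3  76.4] F [-2.6 -1.2 13. ] w 38.8 yaw 41.62 z [ 1.110e-02  3.000e-04 -9.999e-01] q [ 0.29  0.48  1.66 -0.    0.99  1.13]
tool delta [-2.8 -1.2 -0.6]
turn [  0.46  -0.44 -11.38]
```

```bash
python3 -m crank '[[-3,-1.5,0,0.3,-0.4,0,1],[0,0,0,0,0,0,1]]'; python3 go.py 558 207.3 77 53; python3 -m crank '[[-2,-1,1.5,0,0,-5,1],[-1,0,1.5,0,0,-5,1]]'; python3 go.py 558 207.3 77 53
```

```text
t: 8.7
tcp_pos: [558.5, 207.7, 76.5]
eef_rot: [2.935, 1.117, 0.005]
contact_force: [-3.2, -0.8, 5.0]
grip_width: 38.6
t 8.7 tcp [558.5 207.7  76.5] F [-3.2 -0.8  5. ] w 38.6 yaw 41.65 z [ 3.5e-03  2.0e-04 -1.0e+00] q [ 0.29  0.48  1.66 -0.    1.    1.13]
tool delta [-0.6 -0.1 -0.5]
turn [  0.14  -0.14 -11.35]
t: 8.9
tcp_pos: [557.2, 206.6, 73.9]
eef_rot: [2.824, 1.372, 0.009]
contact_force: [-0.2, -1.0, -2.7]
grip_width: 39.0
t 8.9 tcp [557.2 206.6  73.9] F [-0.2 -1.  -2.7] w 39.0 yaw 51.83 z [ 6.4e-03  7.0e-04 -1.0e+00] q [ 0.28  0.48  1.66 -0.    0.99  0.95]
tool delta [ 1.1  0.2 -3.1]
turn [ 0.27 -0.25 -1.17]
```

It has started dropping into the slot. Lowering gently.

```bash
python3 -m crank '[[0.5,0,3,0,-0.2,-1.5,1],[0,0,3,0,0,0,1],[0,0,1,0,0,0,1],[0,0,0,0,0,0,1]]'; python3 go.py 558 207.3 64.6 53.5
```

```text
t: 9.3
tcp_pos: [556.2, 206.4, 64.6]
eef_rot: [2.807, 1.403, -0.003]
contact_force: [-1.1, -0.2, 4.7]
grip_width: 39.5
t 9.3 tcp [556.2 206.4  64.6] F [-1.1 -0.2  4.7] w 39.5 yaw 53.12 z [-2.0e-04 -3.9e-03 -1.0e+00] q [ 0.29  0.5   1.67 -0.    0.98  0.93]
tool delta [1.8 1.  0. ]
turn [ 0.13  0.19 -0.38]
```

```bash
python3 -m crank '[[0,0,0.5,0,0,0,1],[0,0,0,0,0,0,0.5],[0,0,0,0,0,0,0.3],[0,0,0,0,0,0,0],[0,0,0,0,0,0,0],[0,0,0,0,0,0,0]]'; python3 go.py 558 207.3 200 53.5
```

```text
t: 9.9
tcp_pos: [556.1, 206.6, 63.6]
eef_rot: [2.811, 1.396, -0.005]
contact_force: [-0.1, -1.1, 0.7]
grip_width: 85.3
t 9.9 tcp [556.1 206.6  63.6] F [-0.1 -1.1  0.7] w 85.3 yaw 52.84 z [-0.0012 -0.0042 -1.    ] q [ 0.29  0.5   1.67 -0.    0.98  0.94]
tool delta [   1.2    1.3 -136.4]
turn [ 0.09  0.23 -0.66]
```

```bash
python3 -m crank '[[0,0,-8,0,0,0,0],[0,0,-12,0,0,0,0],[0,0,-20,0,0,0,0],[0,0,-25,0,0,0,0],[0,0,-30,0,0,0,0],[0,0,-30,0,0,0,0],[0,0,-20,0,0,0,0],[0,0,0,0,0,0,0]]'; python3 go.py 558 207.3 64.6 53.5;python3 - <<'E'
from bench import eyes;import cv2
a=eyes.read_camera('side');b=eyes.read_camera('scene');w=eyes.read_camera('wrist')
cv2.imwrite('pics/sd5.png',cv2.resize(a[100:340,20:340],None,fx=2.5,fy=2.5,interpolation=2));cv2.imwrite('pics/sc5.png',b);cv2.imwrite('pics/w5.png',w)
E
```

```text
t: 10.7
tcp_pos: [556.5, 207.3, 220.1]
eef_rot: [2.811, 1.395, -0.0]
contact_force: [-0.3, 0.5, -0.1]
grip_width: 85.4
t 10.7 tcp [556.5 207.3 220.1] F [-0.3  0.5 -0.1] w 85.4 yaw 52.81 z [ 0.0015 -0.0034 -1.    ] q [ 0.29  0.34  1.48 -0.    1.32  0.94]
tool delta [  1.2   0.7 155.5]
turn [ 0.19  0.1  -0.69]
```

View pics/sd5.png

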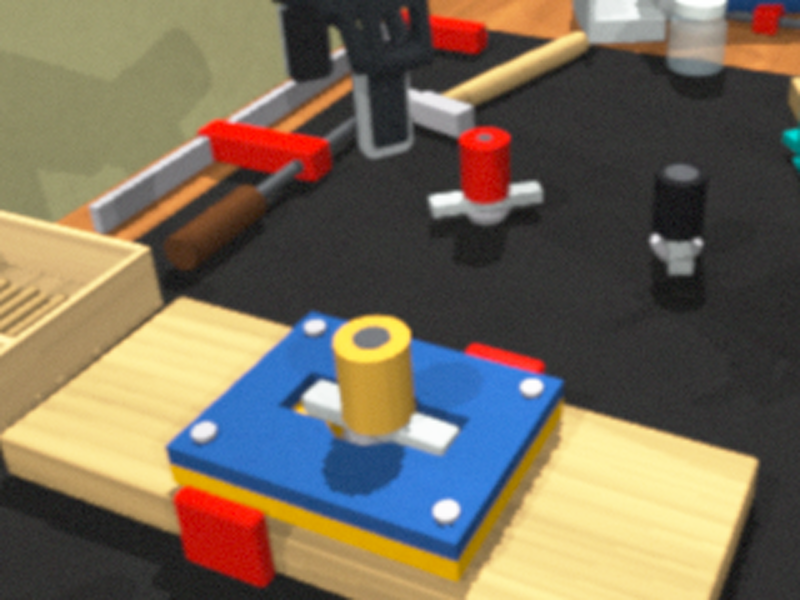

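View pics/w5.png

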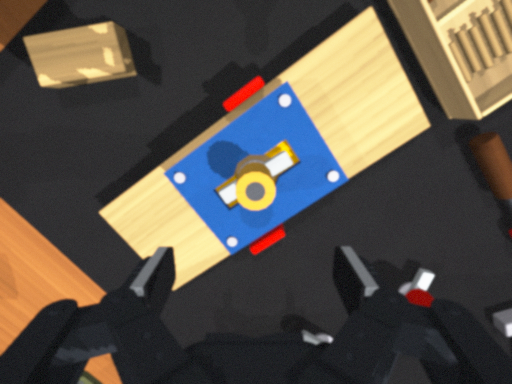

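View pics/sc5.png

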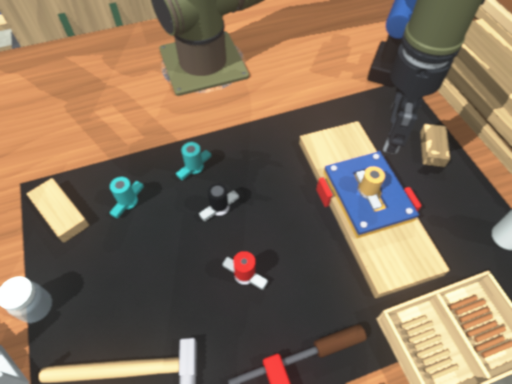

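Run:
```python
from h import *
from bench import eyes
W=eyes.camera_info('wrist');D=eyes.camera_info('side')
print(tri(W,(256,190),D,(169.3,234.9)), 'expected z 104')
a=onplane(W,(227,196),54);b=onplane(W,(291,158),54);print(a,b,(a+b)/2,np.degrees(np.arctan2(*(b-a)[1::-1])))
```

```text
(array([555.58755031, 205.94106284, 103.55629949]), np.float64(2.8152223298676162)) expected z 104
[516.11791942 209.35978244  54.        ] [601.5660005  200.90509072  54.        ] [558.84195996 205.13243658  54.        ] -5.650759152559547
```

```bash
python3 -c "
from bench import ticket
print(ticket.finish_job())"
```

```text
the job is handed in; nothing more can be done
None
```

The brass bush is fully home in the jig, upright and released. I handed the job in at about 11 s with the gripper open and clear above it. No verdict was reported.

- **Resting stage:** I set the nose in the hole with the lugs on the plate, about 30–34° off the slot. I held it there with contact for several tenths of a second. The wrist force peaked at about 32 N as it touched down, then I eased it to about 10 N.
- **Turning:** I turned it about 31° under roughly 5–15 N. The lugs dropped in and the tool sank 12 mm to the expected height.
- **Last checks:**

| Check | Measured | Expected or allowed |
|---|---|---|
| Collar top height | 103.6 mm | 104 mm |
| Bush axis off the seat | about 2–3 mm | 10 mm |
| Bar angle off the slot | about 4° | 15° |

- **Black and red bushes:** the final pictures show both where they stood at the start.
- **Disagreements:** the bar angle before placing read −36° in the scene view and −32° in the wrist view. In the final check, the wrist and side rays missed each other by 2.8 mm. Neither affected the fit.

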